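# Wipe the moulding sprues off the spring plate

## Robot

A 7-joint arm with a two-finger parallel gripper is mounted at the origin on a cart in front of the work surface, level with it; the furniture and walls round the work are solid. World frame = base frame: x ahead of the robot, y to its left, z up, the work surface at z = 0. Lengths are in m, angles in rad, forces in N, time in s.
With the tool pointing down it reaches from about 0.35 to 0.9 m from the base axis. Payload 8.1 kg.
Tool frame: the origin (TCP) lies midway between the tips of the shut fingers; the grasp point (between the pads) lies 19 mm behind it; z points along the fingers, y is the line along which they close (so a half turn about z gives the same grasp; the last joint's range is limited). The gripper opens to 92 mm and grips with 3 to 60 N. Pads are 19 mm wide; open, the fingers measure 130 mm over their backs; the gripper's body (75 mm by 190 mm) begins 47 mm behind the grasp point.
Start: joints at [1.169, 0.434, 0.025, 1.573, -0.012, 1.134, -0.075], TCP at [0.184, -0.597, 0.227] pointing down, gripper open.
Joint ranges: [-2.62, 2.62], [-0.44, 2.09], [-1.27, 1.32], [0.08, 2.57], [-1.32, 4.46], [0.12, 2], [-2.74, 2.74]. Speed limits (rad/s): [2.22, 2.22, 3.01, 3.01, 3.14, 3.14, 3.14].

## Interface

Orientations are given as a rotation vector (axis times angle).
In Python, from cell import observe, cams, job gives the robot as it stands. The module is installed in compiled form; this text tells all that it offers.
- The arm moves only by the tool step_arm, never from a script. Its argument "steps" is a list of rows, each a list of 6 numbers: the shift along the world's x, y, z in mm, then the turn, a rotation vector about the world's x, y, z in rad. In form: [[dx, dy, dz, rx, ry, rz], ...]. A call has 1 to 20 rows; each row shifts and turns the commanded pose from where the row before left it; what a row does not reach is not made up. A row lasts 1/12 s, in which the tool goes at most 41.7 mm and 7.16 degrees, less where a joint would pass 70% of its speed; a pose out of reach is approached as far as the arm can. A call with a gripper value outside its range is refused whole. "gripper" is the opening, from 0 (shut) to 1 (fully open), set as the call begins (left out, the last holds). The fingers move at their own pace and stop on an object; "force" is the grip in N (left out, the last holds). Time passes only in rows, so rows that do not move let the fingers close. It gives the time, the measured TCP pose, the force, the opening and the grip force at its end, in the units of the state.
- observe(): the state, without advancing time (a new reading comes with each control period).
- cams.get_image(name): name is "side" or "top"; returns the picture (480x640x3 uint8, red, green, blue); there is no depth.
- cams.get_calibration(name): a dict with "fov_y" (degrees; the focal length in pixels is half the picture's height over the tangent of half this angle, whatever the lens; pixels are square), "cx", "cy" (the principal point, pixels), "dist_coeffs" ([k1, k2, p1, p2, k3] as OpenCV has them; the pictures are not rectified), "world_to_cam" (4x4, takes a point from world to camera coordinates). Camera axes: x right, y up, looking along -z (the intrinsics and any distortion apply to the point x, -y, -z); pixel columns grow to the right and rows downward; lengths in m; the calibration is good to about 2 mm. A picture is of the moment at which its call begins. get_calibration takes no time and is no camera call.
- job.sign_off(): hands the job in; it is judged then, once.
The state is a dict: "clock": time; "joints": joint angles; "dq": joint speeds; "joint_efforts": joint torques, N m; "position": TCP position; "ee_rot": TCP orientation; "force": force on the tool from outside, world axes, zero at the start; "ft_torque": the same for the moment, N m; "width": opening from 0.0 (shut) to 1.0 (fully open); "gripper_force": force on a finger pad.
Only numpy, scipy, OpenCV 4.12 (cv2) and the standard library are available. Lean on these libraries where they do the work, as an engineer would, in place of code of your own. Each camera call takes 0.05 s, during which the arm holds its last target. There are 200 camera calls.

## Task

Pull the scraper block up out of its upright holder and wipe the three loose sprues along the spring-mounted plate, from the end next to the holder, over the other end into the steel tray. Keep the block pressed on the plate along the whole stroke with about 10 newtons (always between 5 and 20), and do not push the sprues with the fingers. Then put the scraper back upright and fully down in its holder, let go, and leave the other things on the table where they are.

Things in the scene. Friction and masses are not known exactly. Their poses are not given: they have to be found in the camera images.
- station: fixed base of the spring plate; origin on the table under the plate's middle. The plate is bare steel, 120 (x) by 240 (y) by 12 mm, level when free. It sinks under load and rocks about its x axis, softer at its y ends (8 to 14 mm down at 10 N) than in its middle (2 to 3 mm), so the press must be felt; free, its top is 62 to 72 mm above the origin. Tray at one y end, holder at the other
- tray: fixed open sheet-steel tray, 140 (x) by 120 (y) by 30 mm high, walls 4 mm. Origin: centre of its underside on the table. It stands at one y end of the plate, its near wall 15 mm under the plate's end
- holder: fixed upright open-topped dark steel holder, outside 138 (x) by 48 (y) by 70 mm high, walls and floor about 4 mm (inside 130 by 40 mm). Origin: centre of its underside on the table. It stands 21 mm off the plate's other y end
- scraper: scraper standing upright in the holder with 5 mm of play all round: block 120 (x) by 30 (y) by 38 mm high with a flat rubber underside, and on top a square wooden grip 24 by 24 mm that rises to 155 mm above the underside; 0.25 kg. Origin: centre of the flat underside; z up along the grip; in the holder its underside is 4 mm above the table
- sprue_0: black plastic moulding sprue, a flat 66 mm runner, 8 mm wide and 6 mm thick, with two short stubs on one side (16-18 mm wide overall); lies loose on the spring plate. Origin: underside, middle of its outline; x along the runner
- sprue_1: black plastic moulding sprue, a flat 66 mm runner, 8 mm wide and 6 mm thick, with two short stubs on one side (16-18 mm wide overall); lies loose on the spring plate. Origin: underside, middle of its outline; x along the runner
- sprue_2: black plastic moulding sprue, a flat 66 mm runner, 8 mm wide and 6 mm thick, with two short stubs on one side (16-18 mm wide overall); lies loose on the spring plate. Origin: underside, middle of its outline; x along the runner
- pliers: pliers lying at the left edge of the table, 164 mm long, a bystander; origin at the centre of the underside
- body_a: toy car body, 63 x 113 x 48 mm, right front, a bystander; origin at the centre of the underside
- wheel_2: toy wheel, 48 x 50 x 21 mm, on the right, a bystander; origin at the centre of the underside

How it is judged:
By the outcome, as a careful person would: the job done as asked, in the order asked, and still so for the second after the job is handed in, with the robot touching nothing.
It also fails if it takes over 72 s, if anything falls off the work surface, if the arm or the gripper's body presses on something with over 40 N, if the wrist force passes 120 N, or if a joint passes its speed limit or range.

## Working session

There is one attempt and no reset: what is moved stays moved. The work goes in short steps, Python scripts to look and compute and a tool call to move; the robot and the scene stay as the last step left them, time stands still between calls to the robot, and variables do not carry over. Pictures are saved under pics/ and viewed, at most 10 in all, crops included, and the job is handed in when it is done.

Besides the shell and the picture viewer there is one more tool, called after "Emit:" in YAML: its name, and indented under it one key for each argument. step_arm: Moves the arm, as the interface text tells. Its arguments: {"type":"object","properties":{"steps":{"type":"array","items":{"type":"array","items":{"type":"number"}}},"gripper":{"type":"number"},"force":{"type":"number"}},"required":["steps"]}

```bash
mkdir -p pics
cat > h.py <<'E'
import numpy as np, cv2
from cell import observe, cams, job
def grab(n,f=None):
    im=cams.get_image(n)
    if f: cv2.imwrite('pics/'+f,im[:,:,::-1])
    return im
def K(c):
    f=240/np.tan(np.radians(c['fov_y'])/2)
    return np.array([[f,0,c['cx']],[0,f,c['cy']],[0,0,1.]])
def ray(n,uv):
    c=cams.get_calibration(n);W=np.array(c['world_to_cam'])
    p=cv2.undistortPoints(np.array(uv,float).reshape(-1,1,2),K(c),np.array(c['dist_coeffs'],float)).reshape(-1,2)
    d=np.c_[p[:,0],-p[:,1],-np.ones(len(p))]@W[:3,:3]
    return -W[:3,:3].T@W[:3,3],d
def onz(n,uv,z):
    o,d=ray(n,uv);return o+d*((z-o[2])/d[:,2])[:,None]
def proj(n,P):
    c=cams.get_calibration(n);W=np.array(c['world_to_cam'])
    q=np.atleast_2d(P)@W[:3,:3].T+W[:3,3]
    q=q*[1,-1,-1]
    return cv2.projectPoints(q,np.zeros(3),np.zeros(3),K(c),np.array(c['dist_coeffs'],float))[0].reshape(-1,2)
def tri(uvs,uvt):
    o1,d1=ray('side',uvs);o2,d2=ray('top',uvt);out=[]
    for a,b in zip(d1,d2):
        s=np.linalg.lstsq(np.c_[a,-b],o2-o1,rcond=None)[0]
        p,q=o1+s[0]*a,o2+s[1]*b; out.append(np.r_[(p+q)/2,np.linalg.norm(p-q)])
    return np.array(out)
E
python3 - <<'E'
from h import *
np.set_printoptions(precision=4,suppress=True)
grab('top','top0.png');grab('side','side0.png')
for n in('top','side'):
    c=cams.get_calibration(n);print(n,c['fov_y'],c['dist_coeffs'],ray(n,[[320,240]]))
print(observe())
E
```

```text
top 50.49976720846228 [0.0139 0.     0.     0.     0.    ] (array([ 0.3056, -0.1979,  1.142 ]), array([[ 0.1989, -0.0075, -0.9801]]))
side 45.46898686347319 [-0.0745  0.      0.      0.      0.    ] (array([-0.0462, -1.1654,  0.8855]), array([[ 0.3792,  0.7066, -0.5975]]))
{'clock': 0.1, 'joints': array([ 1.1694,  0.4352,  0.025 ,  1.574 , -0.0116,  1.134 , -0.0751]), 'dq': array([ 0.0024, -0.0028, -0.0002, -0.002 , -0.0014, -0.0011,  0.0028]), 'joint_efforts': array([  0.0036, -66.9126,   0.9879, -31.5147,  -0.0605,   0.0374,
         0.0001]), 'position': array([ 0.1838, -0.5969,  0.226 ]), 'ee_rot': array([-3.1053, -0.4673,  0.0006]), 'force': array([0.8289, 0.7409, 0.9413]), 'ft_torque': array([ 0.0006, -0.0163,  0.0144]), 'gripper_force': 0.0, 'width': 0.9991535523735501}
```

View pics/top0.png

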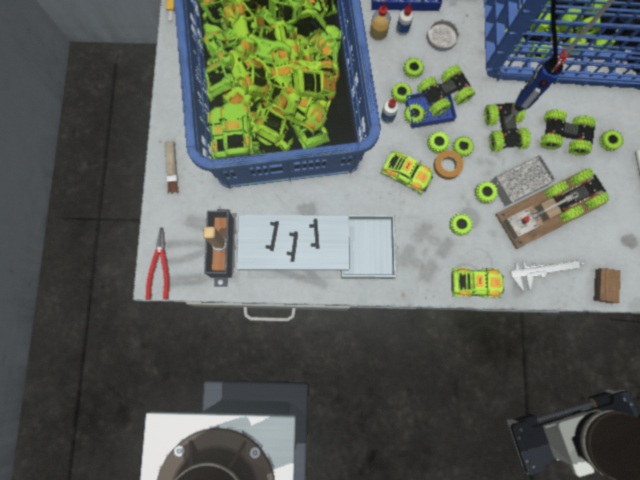

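View pics/side0.png

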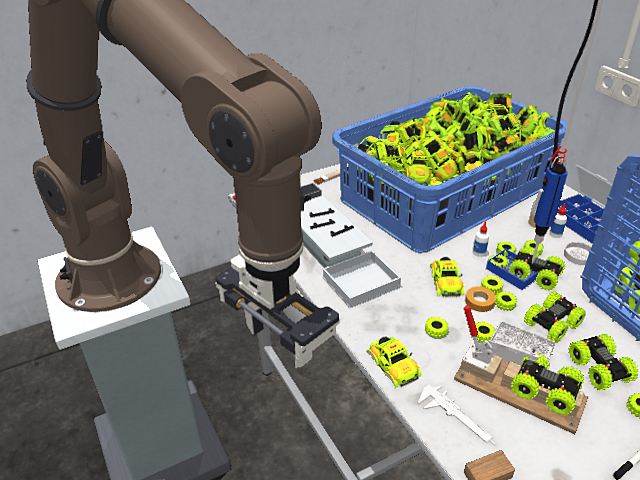

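The top view shows the holder with its scraper at about (218,244), the plate at columns 237–350, the sprues near (272,234), (293,245) and (315,234), and the tray at columns 345–395. In the side view the arm partly hides the holder. I'll enlarge the top view for pixel measurements.

Run:
```python
from h import *
im=cv2.imread('pics/top0.png')
cv2.imwrite('pics/topcrop.png',cv2.resize(im[195:295,195:405],None,fx=3.8,fy=3.8,interpolation=cv2.INTER_CUBIC))
```

```text
(no output)
```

View pics/topcrop.png

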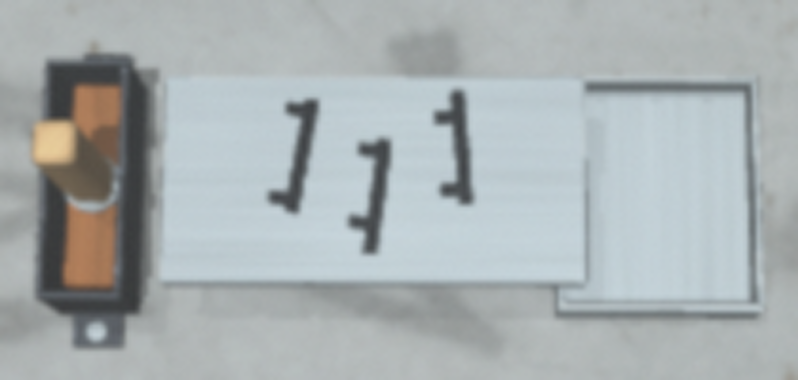

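Run:
```python
from h import *
np.set_printoptions(precision=4,suppress=True)
c=lambda a:np.array(a)/3.8+195-0.4
for nm,a,z in[('plate',[(163,78),(585,80),(587,283),(160,282)],.067),('holder',[(47,60),(130,60),(122,303),(38,298)],.07),
 ('grip',[(33,123),(73,121),(76,160),(36,166)],.159),('block',[(77,85),(123,85),(113,287),(64,287)],.042),('tray',[(759,80),(762,313),(557,313)],.03),
 ('spr',[(312,102),(292,210),(384,140),(370,252),(457,92),(466,202)],.073)]:
    p=onz('top',c(a),z);print(nm,p.tolist() and p,p.mean(0),np.linalg.norm(np.diff(p[:,:2],axis=0),axis=1))
```

```text
plate [[ 0.5748 -0.0254  0.067 ]
 [ 0.5794 -0.2671  0.067 ]
 [ 0.4622 -0.2694  0.067 ]
 [ 0.457  -0.0301  0.067 ]] [ 0.5183 -0.148   0.067 ] [0.2417 0.1173 0.2394]
holder [[ 0.5831  0.041   0.07  ]
 [ 0.5842 -0.0064  0.07  ]
 [ 0.4443 -0.01    0.07  ]
 [ 0.446   0.0369  0.07  ]] [0.5144 0.0154 0.07  ] [0.0475 0.14   0.047 ]
grip [[0.526  0.0262 0.159 ]
 [0.5276 0.0055 0.159 ]
 [0.5068 0.0026 0.159 ]
 [0.5032 0.0231 0.159 ]] [0.5159 0.0143 0.159 ] [0.0208 0.0209 0.0208]
block [[0.5756 0.0287 0.042 ]
 [0.5763 0.0018 0.042 ]
 [0.457  0.0006 0.042 ]
 [0.4564 0.0286 0.042 ]] [0.5163 0.0149 0.042 ] [0.0269 0.1193 0.0281]
tray [[ 0.5913 -0.3725  0.03  ]
 [ 0.4525 -0.3731  0.03  ]
 [ 0.4496 -0.2547  0.03  ]] [ 0.4978 -0.3334  0.03  ] [0.1388 0.1184]
spr [[ 0.5613 -0.1118  0.073 ]
 [ 0.4987 -0.1029  0.073 ]
 [ 0.5402 -0.1533  0.073 ]
 [ 0.4759 -0.1475  0.073 ]
 [ 0.5691 -0.194   0.073 ]
 [ 0.5056 -0.2005  0.073 ]] [ 0.5251 -0.1517  0.073 ] [0.0632 0.0653 0.0646 0.1042 0.0639]
```

Emit:
step_arm:
  steps:
    - [16.6,30.6,1,0,0,-0.0139]
    - [16.6,30.6,1,0,0,-0.0139]
    - [16.6,30.6,1,0,0,-0.0139]
    - [16.6,30.6,1,0,0,-0.0139]
    - [16.6,30.6,1,0,0,-0.0139]
    - [16.6,30.6,1,0,0,-0.0139]
    - [16.6,30.6,1,0,0,-0.0139]
    - [16.6,30.6,1,0,0,-0.0139]
    - [16.6,30.6,1,0,0,-0.0139]
    - [16.6,30.6,1,0,0,-0.0139]
    - [16.6,30.6,1,0,0,-0.0139]
    - [16.6,30.6,1,0,0,-0.0139]
    - [16.6,30.6,1,0,0,-0.0139]
    - [16.6,30.6,1,0,0,-0.0139]
    - [16.6,30.6,0,0,0,-0.0139]
    - [16.6,30.6,0,0,0,-0.0139]
    - [16.6,30.6,0,0,0,-0.0139]
    - [16.6,30.6,0,0,0,-0.0139]
    - [16.6,30.6,0,0,0,-0.0139]
    - [16.6,30.6,0,0,0,-0.0139]
  gripper: 1
  force: 60

```text
clock: 1.77
position: [0.5162, 0.0162, 0.2405]
ee_rot: [3.141, 0.031, -0.001]
force: [0.4, -0.7, -0.7]
width: 1.0
gripper_force: 0.0
```

Emit:
step_arm:
  steps:
    - [0,0,0,0,0,0]
    - [0,0,0,0,0,0]
    - [0,0,0,0,0,0]

```text
clock: 2.02
position: [0.5155, 0.0142, 0.2403]
ee_rot: [3.141, 0.033, -0.002]
force: [-0.3, 0.1, -0.2]
width: 0.998
gripper_force: 0.0
```

Run:
```python
from h import *
im=grab('side')
p=proj('side',[[.515,.015,.1]])[0].astype(int);print(p, im.shape)
x,y=max(p[0]-70,0),max(p[1]-60,0)
cv2.imwrite('pics/s1.png',cv2.resize(im[y:y+120,x:x+160,::-1],None,fx=4,fy=4,interpolation=cv2.INTER_CUBIC));print(x,y)
```

```text
[295 183] (480, 640, 3)
225 123
```

View pics/s1.png

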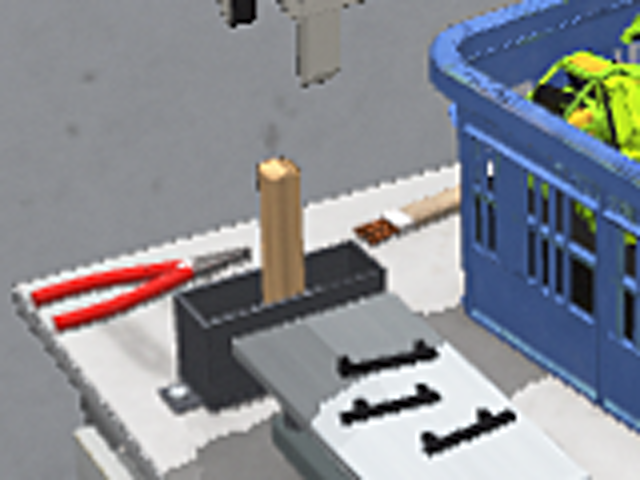

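The gripper hangs above the grip, whose top is at crop pixel (279,168). The pliers lie clear on the left and the basket is beyond the plate. I'll cross-check the positions across the two views.

Run:
```python
from h import *
np.set_printoptions(precision=4,suppress=True)
s=np.array([(279,168),(235,342),(388,295)])/4+[225,123]-.4
t=np.array([(54.5,142.5),(160,282),(163,78)])/3.8+195-.4
print(tri(s,t))
```

```text
[[ 0.5151  0.0152  0.1571  0.0025]
 [ 0.4567 -0.0299  0.0668  0.0008]
 [ 0.5739 -0.0243  0.0639  0.0034]]
```

Emit:
step_arm:
  steps:
    - [0,0,-12,0,0,0]
    - [0,0,-12,0,0,0]
    - [0,0,-12,0,0,0]
    - [0,0,-12,0,0,0]
    - [0,0,-12,0,0,0]
    - [0,0,0,0,0,0]
    - [0,0,0,0,0,0]

```text
clock: 2.65
position: [0.5153, 0.0134, 0.1806]
ee_rot: [3.141, 0.03, -0.002]
force: [0.3, -0.3, 0.7]
width: 1.0
gripper_force: 0.0
```

Emit:
step_arm:
  steps:
    - [0,0.1,-10,0,0,0]
    - [0,0.1,-10,0,0,0]
    - [0,0.1,-10,0,0,0]
    - [0,0.1,-10,0,0,0]
    - [0,0.1,-10,0,0,0]
    - [0,0.1,-10,0,0,0]
    - [0,0.1,-10,0,0,0]
    - [0,0.1,-10,0,0,0]
    - [0,0,0,0,0,0]
    - [0,0,0,0,0,0]
    - [0,0,0,0,0,0]

```text
clock: 3.57
position: [0.5162, 0.0156, 0.101]
ee_rot: [-3.141, -0.033, -0.001]
force: [-0.4, 0.4, 0.6]
width: 1.0
gripper_force: 0.0
```

Emit:
step_arm:
  steps:
    - [0,0,0,0,0,0]
    - [0,0,0,0,0,0]
    - [0,0,0,0,0,0]
    - [0,0,0,0,0,0]
    - [0,0,0,0,0,0]
    - [0,0,0,0,0,0]
    - [0,0,0,0,0,0]
    - [0,0,0,0,0,0]
    - [0,0,0,0,0,0]
    - [0,0,0,0,0,0]
    - [0,0,0,0,0,0]
    - [0,0,0,0,0,0]
  gripper: 0
  force: 55

```text
clock: 4.57
position: [0.5159, 0.0155, 0.1007]
ee_rot: [3.141, 0.033, -0.0]
force: [0.1, -0.1, -0.8]
width: 0.254
gripper_force: 55.0
```

Emit:
step_arm:
  steps:
    - [0,0,3,0,0,0]
    - [0,0,6,0,0,0]
    - [0,0,8,0,0,0]
    - [0,0,8,0,0,0]
    - [0,0,8,0,0,0]
    - [0,0,8,0,0,0]
    - [0,0,8,0,0,0]
    - [0,0,8,0,0,0]
    - [0,0,8,0,0,0]
    - [0,0,8,0,0,0]
    - [0,0,8,0,0,0]
    - [0,0,8,0,0,0]
    - [0,0,6,0,0,0]
    - [0,0,0,0,0,0]
    - [0,0,0,0,0,0]
    - [0,0,0,0,0,0]

```text
clock: 5.9
position: [0.5157, 0.0154, 0.1954]
ee_rot: [3.141, 0.032, -0.001]
force: [-0.0, 0.7, -2.0]
width: 0.262
gripper_force: 55.0
```

Emit:
step_arm:
  steps:
    - [0,0,0,0,0,0]
    - [0,0,0,0,0,0]

```text
clock: 6.07
position: [0.5157, 0.0155, 0.1953]
ee_rot: [3.141, 0.033, -0.001]
force: [0.2, -0.1, -1.8]
width: 0.259
gripper_force: 55.0
```

Emit:
step_arm:
  steps:
    - [0.1,-4.5,0,0,0,0]
    - [0.1,-4.5,0,0,0,0]
    - [0.1,-4.5,0,0,0,0]
    - [0.1,-4.5,0,0,0,0]
    - [0.1,-4.5,0,-0.005,0,0]
    - [0.1,-4.5,0,-0.005,0,0]
    - [0.1,-5,0,-0.005,0,0]
    - [0.1,-5,0,-0.005,0,0]
    - [0.1,-5,0,-0.005,0,0]
    - [0.1,-5,0,-0.005,0,0]
    - [0.1,-5,-2,-0.005,0,0]
    - [0.1,-5,-4,-0.005,0,0]
    - [0,0,-4,-0.005,0,0]
    - [0,0,-4,-0.005,0,0]
    - [0,0,-4,0,0,0]
    - [0,0,-3,0,0,0]
    - [0,0,0,0,0,0]
    - [0,0,0,0,0,0]
    - [0,0,0,0,0,0]

```text
clock: 7.65
position: [0.5173, -0.0414, 0.1748]
ee_rot: [3.091, 0.032, -0.001]
force: [-1.2, 0.5, -1.9]
width: 0.257
gripper_force: 55.0
```

Emit:
step_arm:
  steps:
    - [0,0,0,0,0,0]
    - [0,0,0,0,0,0]

```text
clock: 7.82
position: [0.5173, -0.0415, 0.175]
ee_rot: [3.091, 0.032, -0.0]
force: [-0.2, 0.0, -1.9]
width: 0.258
gripper_force: 55.0
```

Run:
```python
from h import *
im=grab('side')
x,y=225,110
cv2.imwrite('pics/s2.png',cv2.resize(im[y:y+120,x:x+160,::-1],None,fx=4,fy=4,interpolation=cv2.INTER_CUBIC))
```

```text
(no output)
```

View pics/s2.png

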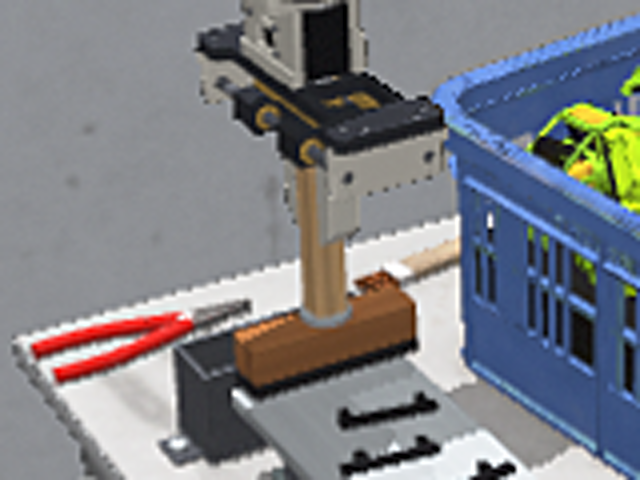

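The block hangs over the plate's holder end, clear of the sprues. Now I'll feel down for contact.

Emit:
step_arm:
  steps:
    - [0,0,-2,0,0,0]
    - [0,0,-2,0,0,0]
    - [0,0,-2,0,0,0]
    - [0,0,-2,0,0,0]
    - [0,0,-1,0,0,0]
    - [0,0,-1,0,0,0]
    - [0,0,0,0,0,0]
    - [0,0,0,0,0,0]

```text
clock: 8.53
position: [0.5171, -0.0415, 0.1647]
ee_rot: [3.091, 0.032, -0.001]
force: [-0.7, 0.2, -2.3]
width: 0.259
gripper_force: 55.0
```

Emit:
step_arm:
  steps:
    - [0,0,-2,0,0,0]
    - [0,0,-2,0,0,0]
    - [0,0,0,0,0,0]
    - [0,0,0,0,0,0]

```text
clock: 8.87
position: [0.5173, -0.0415, 0.1608]
ee_rot: [3.091, 0.032, -0.0]
force: [-0.7, 0.4, 1.1]
width: 0.26
gripper_force: 55.0
```

Emit:
step_arm:
  steps:
    - [0,0,-1.5,0,0,0]
    - [0,0,-1.5,0,0,0]
    - [0,0,0,0,0,0]
    - [0,0,0,0,0,0]

```text
clock: 9.2
position: [0.5173, -0.0414, 0.1579]
ee_rot: [3.091, 0.032, -0.0]
force: [-1.3, 0.1, 4.9]
width: 0.258
gripper_force: 55.0
```

Emit:
step_arm:
  steps:
    - [0,0,-1.5,0,0,0]
    - [0,0,-1.2,0,0,0]
    - [0,0,0,0,0,0]
    - [0,0,0,0,0,0]

```text
clock: 9.53
position: [0.5174, -0.0414, 0.1554]
ee_rot: [3.091, 0.032, 0.0]
force: [-2.6, 0.8, 7.1]
width: 0.26
gripper_force: 55.0
```

Emit:
step_arm:
  steps:
    - [0.08,-4.2,0.42,0.002,0,0]
    - [0.08,-4.2,0.4,0.002,0,0]
    - [0.08,-4.2,0.39,0.002,0,0]

```text
clock: 9.78
position: [0.5183, -0.0526, 0.1569]
ee_rot: [3.099, 0.034, 0.002]
force: [0.2, 5.4, 7.2]
width: 0.259
gripper_force: 55.0
```

Emit:
step_arm:
  steps:
    - [0.08,-4.2,0.35,0.002,0,0]
    - [0.08,-4.2,0.33,0.002,0,0]
    - [0.08,-4.2,0.32,0.002,0,0]
    - [0.08,-4.2,0.3,0.002,0,0]

```text
clock: 10.12
position: [0.5188, -0.0695, 0.1584]
ee_rot: [3.107, 0.034, 0.003]
force: [0.9, 4.8, 8.1]
width: 0.256
gripper_force: 55.0
```

Emit:
step_arm:
  steps:
    - [0.08,-4.2,0.3,0.002,0,0]
    - [0.08,-4.2,0.28,0.002,0,0]
    - [0.08,-4.2,0.26,0.002,0,0]
    - [0.08,-4.2,0.25,0.002,0,0]

```text
clock: 10.45
position: [0.5193, -0.0861, 0.1596]
ee_rot: [3.115, 0.034, 0.004]
force: [-0.1, 5.9, 8.8]
width: 0.26
gripper_force: 55.0
```

Emit:
step_arm:
  steps:
    - [0.08,-4.2,0.24,0.002,0,0]
    - [0.08,-4.2,0.22,0.002,0,0]
    - [0.08,-4.2,0.21,0.002,0,0]
    - [0.08,-4.2,0.2,0.002,0,0]

```text
clock: 10.78
position: [0.5198, -0.1029, 0.1607]
ee_rot: [3.123, 0.034, 0.004]
force: [-0.5, 5.5, 11.2]
width: 0.256
gripper_force: 55.0
```

Emit:
step_arm:
  steps:
    - [0.08,-4.2,0.18,0.002,0,0]
    - [0.08,-4.2,0.16,0.002,0,0]
    - [0.08,-4.2,0.14,0.002,0,0]

```text
clock: 11.03
position: [0.5201, -0.1155, 0.1612]
ee_rot: [3.129, 0.034, 0.005]
force: [0.4, 5.6, 11.9]
width: 0.26
gripper_force: 55.0
```

Emit:
step_arm:
  steps:
    - [0.08,-4.2,0.32,0.002,0,0]
    - [0.08,-4.2,0.26,0.002,0,0]
    - [0.08,-4.2,0.2,0.002,0,0]

```text
clock: 11.28
position: [0.5202, -0.1283, 0.1619]
ee_rot: [3.135, 0.034, 0.004]
force: [0.6, 4.9, 10.3]
width: 0.259
gripper_force: 55.0
```

Emit:
step_arm:
  steps:
    - [0.08,-4.2,0.1,0.002,0,0]
    - [0.08,-4.2,0.05,0.002,0,0]
    - [0.08,-4.2,0.03,0.002,0,0]

```text
clock: 11.53
position: [0.5203, -0.1409, 0.162]
ee_rot: [3.141, 0.034, 0.004]
force: [-0.6, 5.1, 10.4]
width: 0.263
gripper_force: 55.0
```

Emit:
step_arm:
  steps:
    - [0.08,-4.2,0.05,0.002,0,0]
    - [0.08,-4.2,0,0.002,0,0]
    - [0.08,-4.2,0,0.002,0,0]
    - [0.08,-4.2,-0.04,0.002,0,0]

```text
clock: 11.87
position: [0.5205, -0.1579, 0.1619]
ee_rot: [-3.134, -0.034, -0.003]
force: [-0.3, 4.3, 9.7]
width: 0.257
gripper_force: 55.0
```

Emit:
step_arm:
  steps:
    - [0.08,-4.2,-0.07,0.002,0,0]
    - [0.08,-4.2,-0.09,0.002,0,0]
    - [0.08,-4.2,-0.12,0.002,0,0]

```text
clock: 12.12
position: [0.5207, -0.1704, 0.1617]
ee_rot: [-3.128, -0.034, -0.003]
force: [-0.6, 5.3, 10.3]
width: 0.256
gripper_force: 55.0
```

Emit:
step_arm:
  steps:
    - [0.08,-4.2,-0.08,0.002,0,0]
    - [0.08,-4.2,-0.11,0.002,0,0]
    - [0.08,-4.2,-0.13,0.002,0,0]
    - [0.08,-4.2,-0.16,0.002,0,0]

```text
clock: 12.45
position: [0.5209, -0.1873, 0.1611]
ee_rot: [-3.12, -0.034, -0.003]
force: [0.2, 5.5, 10.2]
width: 0.262
gripper_force: 55.0
```

Emit:
step_arm:
  steps:
    - [0.08,-4.2,-0.18,0.002,0,0]
    - [0.08,-4.2,-0.2,0.002,0,0]
    - [0.08,-4.2,-0.22,0.002,0,0]

```text
clock: 12.7
position: [0.521, -0.2, 0.1604]
ee_rot: [-3.114, -0.033, -0.003]
force: [-0.0, 4.3, 9.6]
width: 0.264
gripper_force: 55.0
```

Emit:
step_arm:
  steps:
    - [0.08,-4.2,-0.22,0.002,0,0]
    - [0.08,-4.2,-0.24,0.002,0,0]
    - [0.08,-4.2,-0.26,0.002,0,0]
    - [0.08,-4.2,-0.28,0.002,0,0]

```text
clock: 13.03
position: [0.5212, -0.217, 0.1592]
ee_rot: [-3.106, -0.033, -0.002]
force: [0.2, 3.7, 7.8]
width: 0.256
gripper_force: 55.0
```

Emit:
step_arm:
  steps:
    - [0.08,-4.2,-0.3,0.002,0,0]
    - [0.08,-4.2,-0.31,0.002,0,0]
    - [0.08,-4.2,-0.33,0.002,0,0]

```text
clock: 13.28
position: [0.5214, -0.2297, 0.1582]
ee_rot: [-3.1, -0.033, -0.002]
force: [-0.2, 3.5, 7.2]
width: 0.26
gripper_force: 55.0
```

Emit:
step_arm:
  steps:
    - [0.08,-4.2,-0.42,0.002,0,0]
    - [0.08,-4.2,-0.44,0.002,0,0]
    - [0.08,-4.2,-0.46,0.002,0,0]

```text
clock: 13.53
position: [0.5215, -0.2424, 0.1568]
ee_rot: [-3.094, -0.033, -0.002]
force: [0.8, 3.3, 7.2]
width: 0.262
gripper_force: 55.0
```

Emit:
step_arm:
  steps:
    - [0.08,-4.2,-0.45,0.002,0,0]
    - [0.08,-4.2,-0.46,0.002,0,0]
    - [0.08,-4.2,-0.48,0.002,0,0]

```text
clock: 13.78
position: [0.5217, -0.2551, 0.1554]
ee_rot: [-3.088, -0.033, -0.002]
force: [-0.2, 2.9, 6.3]
width: 0.258
gripper_force: 55.0
```

Emit:
step_arm:
  steps:
    - [0.08,-4.2,-0.75,0.002,0,0]
    - [0.08,-4.2,-0.7,0.002,0,0]

```text
clock: 13.95
position: [0.5219, -0.2635, 0.1539]
ee_rot: [-3.084, -0.033, -0.002]
force: [-0.2, 3.3, 6.8]
width: 0.259
gripper_force: 55.0
```

Run:
```python
from h import *
im=grab('side');im2=grab('top')
p=proj('side',[[.52,-.28,.07]])[0].astype(int);x,y=p[0]-70,p[1]-65
a=cv2.resize(im[y:y+120,x:x+140,::-1],None,fx=5,fy=5,interpolation=cv2.INTER_CUBIC)
cv2.imwrite('pics/s3.png',a)
```

```text
(no output)
```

View pics/s3.png

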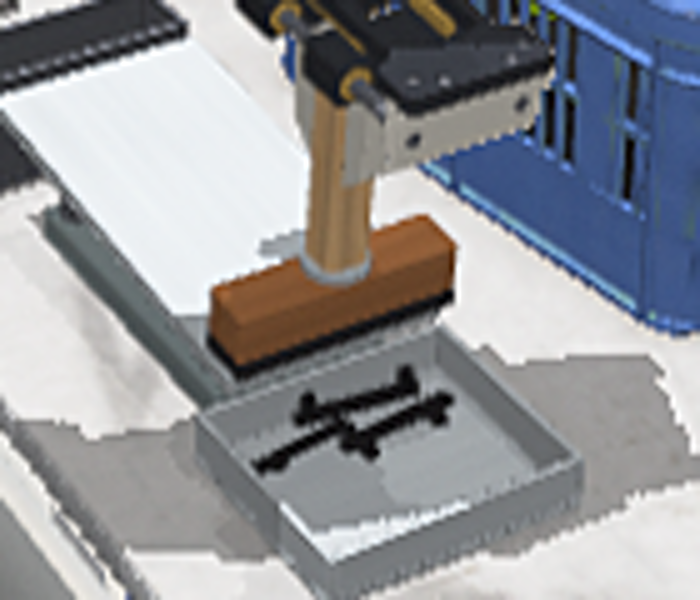

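All three sprues are in the tray, around (350,420), and the plate is clear. Now I'll lift off and return.

Emit:
step_arm:
  steps:
    - [0,0,3,0,0,0]
    - [0,0,6,0,0,0]
    - [0,0,8,0,0,0]
    - [0,0,8,0,0,0]
    - [0,0,8,0,0,0]
    - [0,0,8,0,0,0]
    - [0,0,8,-0.014,0,0]
    - [0,0,0,-0.014,0,0]
    - [0,0,0,-0.014,0,0]
    - [0,0,0,-0.014,0,0]
    - [0,0,0,0,0,0]
    - [0,0,0,0,0,0]

```text
clock: 15.05
position: [0.5212, -0.2635, 0.2021]
ee_rot: [-3.141, -0.034, 0.001]
force: [0.5, 0.1, -1.7]
width: 0.254
gripper_force: 55.0
```

Emit:
step_arm:
  steps:
    - [-0.3,8,0,0,0,0]
    - [-0.3,15.5,0,0,0,0]
    - [-0.3,15.5,0,0,0,0]
    - [-0.3,15.5,0,0,0,0]
    - [-0.3,15.5,0,0,0,0]
    - [-0.3,15.5,0,0,0,0]
    - [-0.3,15.5,0,0,0,0]
    - [-0.3,15.5,0,0,0,0]
    - [-0.3,15.5,0,0,0,0]
    - [-0.3,15.5,0,0,0,0]
    - [-0.3,15.5,0,0,0,0]
    - [-0.3,15.5,0,0,0,0]
    - [-0.3,15.5,0,0,0,0]
    - [-0.3,15.5,0,0,0,0]
    - [-0.3,15.5,0,0,0,0]
    - [-0.3,15.5,0,0,0,0]
    - [-0.3,15.5,0,0,0,0]
    - [-0.2,15.5,0,0,0,0]
    - [0,7.5,0,0,0,0]

```text
clock: 16.63
position: [0.5157, 0.0175, 0.2025]
ee_rot: [-3.14, -0.036, 0.0]
force: [0.4, 1.1, -2.1]
width: 0.258
gripper_force: 55.0
```

Emit:
step_arm:
  steps:
    - [0,0,0,0,0,0]
    - [0,0,0,0,0,0]
    - [0,0,0,0,0,0]
    - [0,0,0,0,0,0]

```text
clock: 16.97
position: [0.5161, 0.0136, 0.2024]
ee_rot: [3.141, 0.03, -0.0]
force: [0.5, -0.5, -2.1]
width: 0.258
gripper_force: 55.0
```

Run:
```python
from h import *
im=grab('side')
x,y=225,100
cv2.imwrite('pics/s4.png',cv2.resize(im[y:y+120,x:x+160,::-1],None,fx=5,fy=5,interpolation=cv2.INTER_CUBIC))
s=observe();print(s['position'],s['ee_rot'])
```

```text
[0.51609985 0.01377788 0.20240924] [ 3.14104485e+00  3.00111931e-02 -2.96836861e-04]
```

View pics/s4.png

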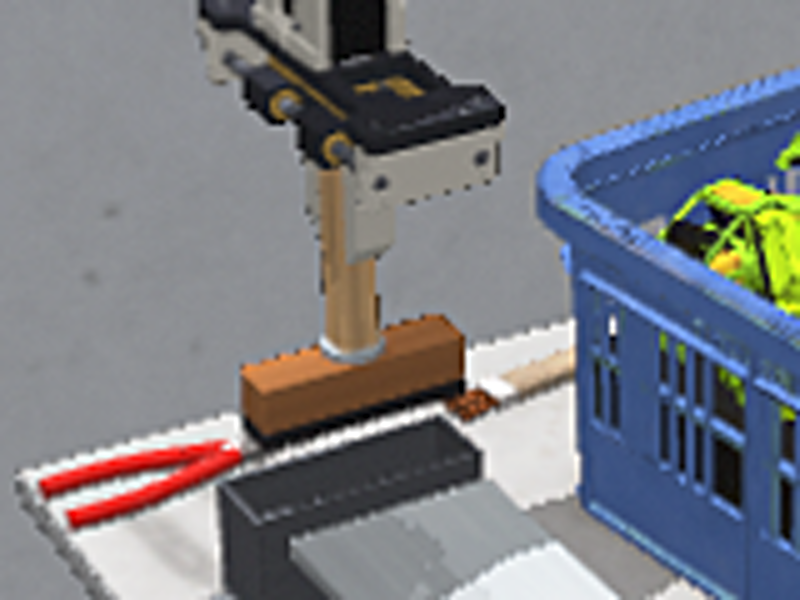

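The block hangs upright above the holder. I'll shift +1.5 mm in y and lower it.

Emit:
step_arm:
  steps:
    - [-0.2,0.8,-5,0,0,0]
    - [-0.2,0.7,-6,0,0,0]
    - [0,0,-6,0,0,0]
    - [0,0,-6,0,0,0]
    - [0,0,-6,0,0,0]
    - [0,0,-5,0,0,0]
    - [0,0,-4,0,0,0]
    - [0,0,-4,0,0,0]
    - [0,0,-4,0,0,0]
    - [0,0,0,0,0,0]
    - [0,0,0,0,0,0]

```text
clock: 17.93
position: [0.5156, 0.0164, 0.1564]
ee_rot: [3.141, 0.033, -0.0]
force: [0.1, 0.4, -1.9]
width: 0.259
gripper_force: 55.0
```

Emit:
step_arm:
  steps:
    - [0,-0.4,-4,0,0,0]
    - [0,0,-5,0,0,0]
    - [0,0,-5,0,0,0]
    - [0,0,-5,0,0,0]
    - [0,0,-5,0,0,0]
    - [0,0,-5,0,0,0]
    - [0,0,-5,0,0,0]
    - [0,0,-5,0,0,0]
    - [0,0,-5,0,0,0]
    - [0,0,-4,0,0,0]
    - [0,0,-3,0,0,0]
    - [0,0,-2,0,0,0]
    - [0,0,0,0,0,0]
    - [0,0,0,0,0,0]

```text
clock: 19.1
position: [0.5158, 0.016, 0.1035]
ee_rot: [3.141, 0.033, 0.0]
force: [0.3, 0.4, -1.8]
width: 0.257
gripper_force: 55.0
```

Emit:
step_arm:
  steps:
    - [0,0,-1,0,0,0]
    - [0,0,-0.7,0,0,0]
    - [0,0,0,0,0,0]
    - [0,0,0,0,0,0]

```text
clock: 19.43
position: [0.5157, 0.0159, 0.1019]
ee_rot: [3.141, 0.032, 0.0]
force: [0.2, 0.0, -2.6]
width: 0.258
gripper_force: 55.0
```

Emit:
step_arm:
  steps:
    - [0,0,-0.5,0,0,0]
    - [0,0,-0.5,0,0,0]
    - [0,0,0,0,0,0]
    - [0,0,0,0,0,0]

```text
clock: 19.77
position: [0.5157, 0.016, 0.1008]
ee_rot: [3.141, 0.033, -0.0]
force: [-0.5, -0.3, -2.5]
width: 0.262
gripper_force: 55.0
```

Emit:
step_arm:
  steps:
    - [0,0,-0.4,0,0,0]
    - [0,0,-0.4,0,0,0]
    - [0,0,0,0,0,0]
    - [0,0,0,0,0,0]

```text
clock: 20.1
position: [0.5158, 0.016, 0.1006]
ee_rot: [3.141, 0.033, 0.001]
force: [-2.1, -0.0, 6.8]
width: 0.263
gripper_force: 55.0
```

Emit:
step_arm:
  steps:
    - [0,0,0.5,0,0,0]
    - [0,0,0,0,0,0]

```text
clock: 20.27
position: [0.5158, 0.016, 0.1006]
ee_rot: [3.141, 0.033, 0.001]
force: [-0.0, -0.7, 2.1]
width: 0.259
gripper_force: 55.0
```

Emit:
step_arm:
  steps:
    - [0,0,0,0,0,0]
    - [0,0,0,0,0,0]
    - [0,0,0,0,0,0]
    - [0,0,0,0,0,0]
    - [0,0,0,0,0,0]
    - [0,0,0,0,0,0]
    - [0,0,0,0,0,0]
    - [0,0,0,0,0,0]
    - [0,0,0,0,0,0]
    - [0,0,0,0,0,0]
  gripper: 1

```text
clock: 21.1
position: [0.5157, 0.016, 0.1005]
ee_rot: [3.141, 0.033, -0.0]
force: [0.4, -0.2, -0.3]
width: 0.933
gripper_force: 0.0
```

Emit:
step_arm:
  steps:
    - [0,0,4,0,0,0]
    - [0,0,8,0,0,0]
    - [0,0,10,0,0,0]
    - [0,0,12,0,0,0]
    - [0,0,12,0,0,0]
    - [0,0,12,0,0,0]
    - [0,0,12,0,0,0]
    - [0,0,12,0,0,0]
    - [0,0,12,0,0,0]
    - [0,0,12,0,0,0]
    - [0,0,12,0,0,0]
    - [0,-20,6,0,0,0]
    - [0,-20,0,0,0,0]
    - [0,-20,0,0,0,0]
    - [0,-20,0,0,0,0]
    - [0,-20,0,0,0,0]
    - [0,-20,0,0,0,0]
    - [0,-20,0,0,0,0]
    - [0,0,0,0,0,0]
    - [0,0,0,0,0,0]

```text
clock: 22.77
position: [0.5157, -0.1251, 0.2254]
ee_rot: [3.141, 0.029, 0.001]
force: [0.2, 0.4, 0.6]
width: 0.997
gripper_force: 0.0
```

Run:
```python
from h import *
im=grab('side');t=grab('top')
a=cv2.resize(im[100:260,220:420,::-1],(800,600)[:1]*1+(600,) if 0 else (600,480),interpolation=cv2.INTER_CUBIC)
cv2.imwrite('pics/s5.png',a); cv2.imwrite('pics/t5.png',t[:,:,::-1])
```

```text
(no output)
```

View pics/s5.png

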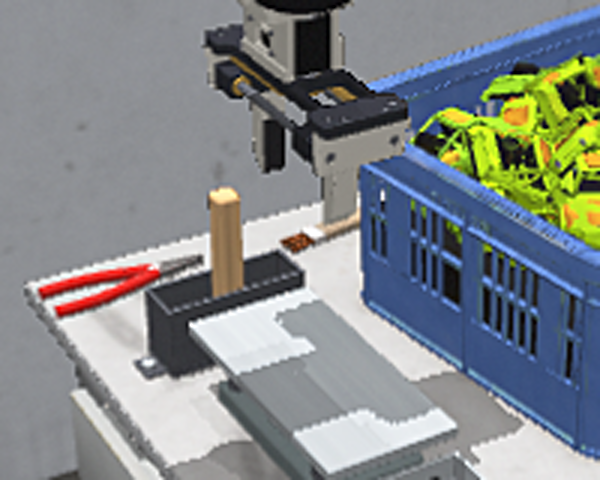

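View pics/t5.png

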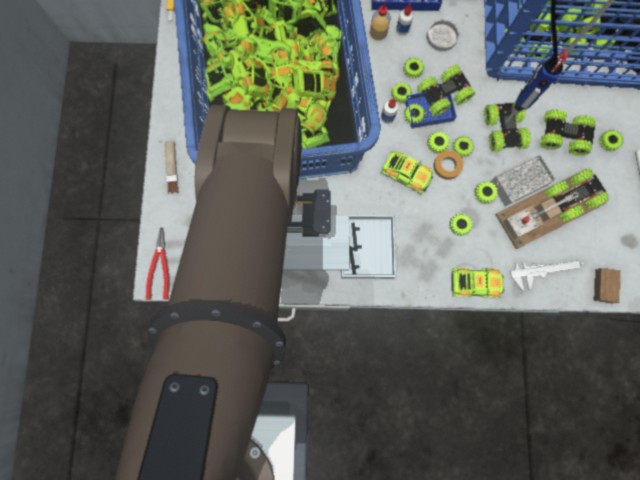

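The scraper stands upright and fully down in the holder. The sprues lie in the tray near (355,245), and the bystanders are unmoved.

```bash
python3 -c "
from cell import job
print(job.sign_off())"
```

```text
the job is handed in; nothing more can be done
None
```

The job is done and handed in at about 23 s: all three sprues were wiped into the tray with about 8.5–14 N (sampled every few rows, net of the scraper's weight), the scraper is back upright and fully down in its holder and released, and the other things look unmoved in the last pictures.

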